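Wedge a gel cassette against its gasket for a leak check

TASK

Get the gel cassette sealed for its leak check: pull the comb out of the top of the cassette and set it down on the open bench clear of the rig, then take the wedge from its draining stand and slide it, tip down, into the gap in front of the cassette, the only gap of the rig wide enough for it. Push the wedge down until the cassette sits flush and upright against its rubber gasket, and finish still gripping the wedge and pressing it home; do not put it down or let go. Leave the vials, dish, marker, beaker and timer where they are.

Things in the scene. Friction and masses are not known exactly. Their poses are not given: they have to be found in the camera images.
- rig: Fixed grey twin-bay gel rig, base 100 (x) x 262 (y) x 6 mm. Origin: centre of underside; z up, x from front wall (robot side at yaw 0) to back plate, y along it. Bay centres at y = -61 and +61 mm, inner floor z = 6 mm. Front wall: inner face x = -12 mm, 6 mm thick, rim z = 90 mm. Back plate x = 15 to 27 mm, top z = 100 mm, with a thin post to z = 120 mm at each end (y = +-118 mm)
- bay_left (a point): Middle of the rim's inner edge at the left (+y) bay: rig frame x = -12, y = +61, z = 90 mm. From the rim down, two seats on the wall (20 mm either side of here) slope inward (+x) 0.16 mm per mm of depth, matching the wedge: its flat face moves 0.16 mm to the gasket per mm it goes down. Side ribs, over 48 mm from here in y, keep the cassette within x = -1 to +12 mm of the rig
- bay_right (a point): Middle of the rim's inner edge at the right (-y) bay: rig frame x = -12, y = -61, z = 90 mm. From the rim down, two seats on the wall (20 mm either side of here) slope inward (+x) 0.16 mm per mm of depth, matching the wedge: its flat face moves 0.16 mm to the gasket per mm it goes down. Side ribs, over 48 mm from here in y, keep the cassette within x = -1 to +12 mm of the rig
- gaskets: Black rubber gaskets on the back plate, a U-shaped frame in each bay. Same origin and axes as the rig; sealing face at x = +12 mm, z = 7 to 99 mm. The rubber gives about 1 mm for 8 N, at most 2 mm
- cassette: Loose glass gel cassette, 8 (x) x 100 (y) x 100 (z) mm, white edge strips, upright in one of the bays (it varies), first about 4 mm clear of the gasket. Origin: centre of underside; axes like the rig's. Back face x = +4 mm; flush = origin at x = 8 mm of the rig frame. Open comb slot on top, 4 mm wide, 16 mm deep. Gap from cassette to front wall at the rim: about 12 mm at first, 16 mm when flush
- cassette_top (a point): Point on the cassette's back face, middle of its width, 95 mm above its underside
- cassette_foot (a point): Point on the cassette's back face, middle of its width, 5 mm above its underside
- comb: Loose white comb, teeth (2 mm thick, 10 mm down from its origin) in the cassette's top slot. Origin: middle of the underside of its ridge, on the cassette's top edge. Ridge 4 mm high, 86 mm along y, from x = +4 to -13 mm, over the gap in front of the cassette. Above it a grip bar 8 (x) x 80 (y) mm up to z = 30 mm: pinch it across x. It falls on its side when set down on its teeth
- blank: Fixed white blanking plate in the other bay, 8 x 100 x 100 mm with a thick head (13 mm more towards the front wall, z = 72 to 96 mm) that leaves a slit of only about 4 mm in front of it. Origin: centre of its underside; axes like the rig's
- wedge: Loose white hollow wedge (spacer), 60 mm wide (y), tip down in the stand. Origin: middle of its rounded tip; z up. Flat face at x = +3 mm, to be turned to the cassette; sloping face looks to -x; 6 mm thick at the tip, +0.16 mm per mm, 19.6 mm at z = 85 mm. Cassette first flush: tip 62 mm below the rim (z = 28 mm of the rig), flat face at rig x = +4 mm; pressed home: tip 65 to 74 mm below the rim
- wedge_head (a point): Middle of the wedge's grip head: 16 (x) x 50 (y) mm, from 87 to 132 mm above the tip; this point is 116 mm above the tip and at x = -5 mm of the wedge. Held here the wedge slides down freely to about 40 mm below the rim, then pushes the cassette; a downward push of about 15 N presses it well home (over 4 N on the gasket is needed). Keep the fingertips above the cassette's top edge
- stand: Fixed aluminium draining stand, base 80 (x) x 90 (y) x 6 mm, with two low walls, top at z = 46 mm, forming a slot 15.5 mm wide along y (x = -9.5 to +6 mm) in which the wedge stands. Origin: centre of its underside
- vial_0: bystander, loose white vial 22 mm across, 52 mm high, origin under its centre
- vial_1: bystander, loose brown vial 22 mm across, 52 mm high, origin under its centre
- petri: bystander, loose clear dish of beads 57 mm across, 20 mm high, origin under its centre
- marker: bystander, loose blue and white marker 135 mm long lying on the bench, origin under its centre
- beaker_a: bystander, loose clear beaker 69 mm across, 79 mm high, origin under its centre
- timer: bystander, loose white timer 68 x 66 x 21 mm, origin under its centre
Things that resemble listed ones, but are neither listed nor needed, are in the scene too. Leave any blue or orange look-alike of the comb alone.

How it is judged:
On the way, in this order (a step that is already met when the one before it is completed fails the run):
1. the comb is out of the cassette and set down on the bench, clear of the rig (height (world z) of comb below 0.045 m and contact force between comb and rig below 0.05 N and contact force between comb and the fingers below 0.05 N and linear speed of comb below 0.05 m/s), for 0.2 s.
2. the wedge is tip down in the gap in front of the cassette, at least 25 mm below the rim (z of wedge in the frame of rig below 0.065 m and x of wedge in the frame of rig above -0.012 m and x of wedge in the frame of cassette below -0.004 m and y of wedge in the frame of cassette between -0.03 and 0.03 m), for 0.1 s.
At the end, for the whole second after the job is handed in: Cassette on the bay floor, back face within 1.5 mm of the gasket at top and foot (0.03 rad), pressed on it with over 4 N; wedge in front of it, within 30 mm of its middle, upright (0.12 rad), 45 mm or more below the rim, at rest, gripped by the fingers; comb on the bench, off the rig (x of each of cassette_top, cassette_foot in the frame of rig above 0.0105 m and angle between the x axis of cassette and the x axis of rig, either way round below 0.03 rad and z of cassette in the frame of rig below 0.009 m and contact force between cassette and gaskets above 4 N and contact force between wedge and cassette above 3 N and contact force between wedge and the fingers above 2 N and z of wedge in the frame of rig below 0.045 m and x of wedge in the frame of rig above -0.012 m and x of wedge in the frame of cassette below -0.004 m and y of wedge in the frame of cassette between -0.03 and 0.03 m and angle between wedge's own z axis and vertical below 0.12 rad and linear speed of wedge below 0.02 m/s and height (world z) of comb below 0.045 m and contact force between comb and rig below 0.05 N); the arm keeps its last pose, push and grip.
It fails at once if the comb or the wedge is dropped or flung (faster than 1.3 m/s) (linear speed of any of comb, wedge above 1.3 m/s).
It fails at once if the cassette is lifted out of its bay (z of cassette in the frame of rig above 0.04 m).
It fails at once if a bystander is moved more than 30 mm (distance of any of vial_0, vial_1, petri, marker, beaker_a, timer from where it was at the start of the episode above 0.03 m).
It also fails if it takes over 61 s, if anything falls off the work surface, if the arm or the gripper's body presses on something with over 40 N, if the wrist force passes 120 N, or if a joint passes its speed limit or range.

ROBOT

A 7-joint arm with a two-finger parallel gripper is mounted at the origin on a cart in front of the work surface, level with it; the furniture and walls round the work are solid. World frame = base frame: x ahead of the robot, y to its left, z up, the work surface at z = 0. Lengths are in m, angles in rad, forces in N, time in s.
With the tool pointing down it reaches from about 0.425 to 0.925 m from the base axis. Payload 6.8 kg.
Tool frame: the origin (TCP) lies between the finger pads; the fingertips stand r.tcp_to_tips ahead of it and the grasp point (between the pads) lies 3 mm ahead of it (r.tcp_to_tips is the distance from the TCP to the fingertips, in m); z points along the fingers, y is the line along which they close (so a half turn about z gives the same grasp; the last joint's range is limited). The gripper opens to 85 mm and grips with 20 to 120 N. Pads are 22 mm wide; open, the fingers measure 114 mm over their backs; the gripper's body (76 mm by 85 mm) begins 54 mm behind the grasp point. The pads swing forward as they close: fully open they stand 13 mm farther back than shut.
Start: joints at [1.017, 0.477, 0.022, 1.555, -0.011, 1.109, -0.083], TCP at [0.291, -0.609, 0.253] pointing down, gripper open.
Joint ranges: [-2.96, 2.96], [-0.34, 2.1], [-1.41, 1.46], [0.24, 2.44], [-1.37, 4.51], [0.17, 1.92], [-2.96, 2.96]. Speed limits (rad/s): [2.39, 2.39, 3.14, 3.14, 3.14, 3.14, 3.14].

INTERFACE

Orientations are given as a rotation vector (axis times angle).
In Python, from bench import r gives the robot as it stands. The module is installed in compiled form; this text tells all that it offers.
- The arm moves only by the tool step_arm, never from a script. Its argument "moves" is a list of rows, each an object of numbers: "rx", "ry", "rz": the turn, a rotation vector about the tool's x, y, z in degrees; "dx", "dy", "dz": the shift along the tool's x, y, z in mm; "gripper": the opening, from -1 (shut) to 1 (fully open). In form: [{"rx": .., "ry": .., "rz": .., "dx": .., "dy": .., "dz": .., "gripper": ..}, ...]. A call has 1 to 20 rows; each row shifts and turns the commanded pose from where the row before left it, along the tool's axes as they then stand; what a row does not reach is not made up. A row lasts 1/8 s, in which the tool goes at most 62.5 mm and 10.7 degrees, less where a joint would pass 70% of its speed; a pose out of reach is approached as far as the arm can. A call is refused whole if a number of a shift passes 62.5 or a number of a turn 10.7, either way. A call with a gripper value outside its range is refused whole. The fingers move at their own pace and stop on an object; "grip_force" is the grip in N (left out, the last holds). Time passes only in rows, so rows that do not move let the fingers close. It gives the time, the measured TCP pose, the force, the opening and the grip force at its end, in the units of the state.
- r.get_obs(): the state, without advancing time (a new reading comes with each control period).
- r.grab_frame(name): name is "scene" or "top" or "wrist"; returns the picture (384x512x3 uint8, blue, green, red); there is no depth.
- r.camera_info(name): a dict with "mtx" (3x3 intrinsics, pixels), "D" ([k1, k2, p1, p2, k3] as OpenCV has them; the pictures are not rectified), "rvec" (rotation vector, rad) and "tvec" (3), from world to camera coordinates, as OpenCV has them. Camera axes: x right, y down, z forward; pixel columns grow to the right and rows downward; lengths in m; the calibration is good to about 2 mm. A picture is of the moment at which its call begins: read the wrist's pose just before it. camera_info takes no time and is no camera call; for the wrist camera it gives the pose at the moment of the call.
- r.hand_in(): hands the job in; it is judged then, once.
The state is a dict: "clock": time; "joints": joint angles; "qvel": joint speeds; "tau": joint torques, N m; "tcp_pos": TCP position; "orientation": TCP orientation; "contact_force": force on the tool from outside, world axes, zero at the start; "moment": the same for the moment, N m; "grip_width": finger opening in m; "gripper_force": force on a finger pad.
Only numpy, scipy, OpenCV 4.12 (cv2) and the standard library are available. Lean on these libraries where they do the work, as an engineer would, in place of code of your own. Each camera call takes 0.05 s, during which the arm holds its last target. There are 200 camera calls.

## Working session

There is one attempt and no reset: what is moved stays moved. The work goes in short steps, Python scripts to look and compute and a tool call to move; the robot and the scene stay as the last step left them, time stands still between calls to the robot, and variables do not carry over. Pictures are saved under pics/ and viewed, at most 10 in all, crops included, and the job is handed in when it is done.

Besides the shell and the picture viewer there is one more tool, called as a command line: name --argument value ..., lists and objects as JSON in quotes. step_arm: Moves the arm, as the interface text tells. Its arguments: {"type":"object","properties":{"moves":{"type":"array","items":{"type":"object","properties":{"rx":{"type":"number"},"ry":{"type":"number"},"rz":{"type":"number"},"dx":{"type":"number"},"dy":{"type":"number"},"dz":{"type":"number"},"gripper":{"type":"number"}}}},"grip_force":{"type":"number"}},"required":["moves"]}

```bash
mkdir -p pics; cat > h.py <<'E'
import numpy as np, cv2
from bench import r
def snap(n,f=None):
    ci=r.camera_info(n); im=r.grab_frame(n)
    if f: cv2.imwrite('pics/'+f,im)
    return im,ci
def ray(ci,p):
    u=cv2.undistortPoints(np.array([[p]],float),np.array(ci['mtx']),np.array(ci['D']))[0,0]
    R,_=cv2.Rodrigues(np.array(ci['rvec'],float)); t=np.array(ci['tvec'],float).ravel()
    return -R.T@t, R.T@np.array([u[0],u[1],1])
def onz(ci,p,z):
    o,d=ray(ci,p); return o+d*(z-o[2])/d[2]
def proj(ci,P):
    return cv2.projectPoints(np.array(P,float).reshape(-1,3),np.array(ci['rvec'],float),np.array(ci['tvec'],float),np.array(ci['mtx']),np.array(ci['D']))[0][:,0]
E
python3 - <<'E'
from h import *
a,ca=snap('top','top.png');b,cb=snap('scene','scene.png')
for c in(ca,cb): print(ray(c,(256,192)),c['mtx'][0])
print(r.get_obs(),r.tcp_to_tips)
E
```

```text
(array([-0.10603069,  0.26356821,  1.92967817]), array([ 0.34995531, -0.08059726, -0.9333038 ])) [491.73334706   0.         257.8573934 ]
(array([-0.11708566, -0.48104724,  0.87956555]), array([ 0.57440278,  0.49171062, -0.6544827 ])) [386.43264631   0.         259.0445889 ]
{'clock': 0.1, 'joints': array([ 1.01686129,  0.47775499,  0.02234211,  1.55632599, -0.01148182,
        1.10931412, -0.08312271]), 'qvel': array([-1.00205742e-03, -7.77576449e-04,  2.80216502e-05, -2.54824101e-03,
        2.11438324e-03,  7.08479752e-04,  1.90281658e-04]), 'tau': array([ 4.70931031e-03, -5.97757566e+01,  1.61397066e+00, -2.81954563e+01,
        1.29025552e-02,  4.97116489e-03,  3.83423895e-06]), 'tcp_pos': array([ 0.29084504, -0.60858207,  0.25240896]), 'orientation': array([-3.06229980e+00, -6.94186902e-01,  7.91629250e-04]), 'contact_force': array([ 0.27609185, -0.22828136,  0.22682292]), 'moment': array([ 0.02542933,  0.02658388, -0.06552708]), 'gripper_force': 0.0, 'grip_width': 0.08524673733476457} 0.022
```

View pics/top.png

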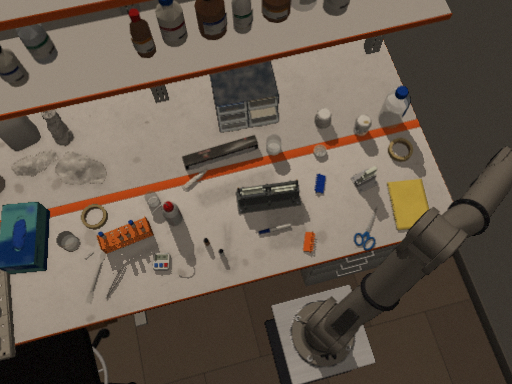

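View pics/scene.png

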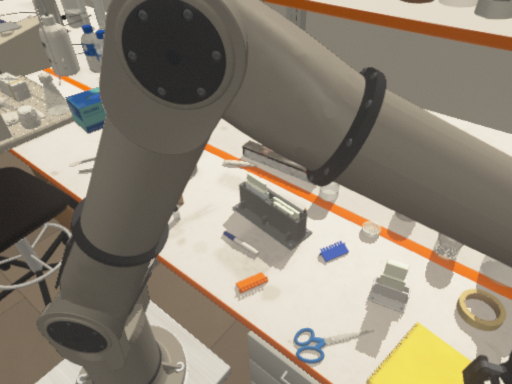

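The top view shows the rig near (268,195), the stand with the wedge at (365,178), the blue look-alike comb at (320,183) and the orange one at (309,242). There is also a dark tray at (222,152). The scene view shows the rig at (272,212) and the stand at (390,285). I'll enlarge the rig and the stand.

```bash
python3 - <<'E'
from h import *
a=cv2.imread('pics/top.png');b=cv2.imread('pics/scene.png')
ca=r.camera_info('top');cb=r.camera_info('scene')
A=cv2.resize(a[155:255,225:395],None,fx=4.4,fy=3,interpolation=cv2.INTER_CUBIC)
A=cv2.resize(a[160:230,225:395],None,fx=4.7,fy=4.2,interpolation=cv2.INTER_CUBIC)
B=cv2.resize(b[165:315,225:425],(400,300),interpolation=cv2.INTER_CUBIC)
B=cv2.resize(b[170:255,225:425],(799,300),interpolation=cv2.INTER_CUBIC)
cv2.imwrite('pics/crop1.png',np.vstack([cv2.resize(A,(799,299)),B]))
for n,p,z in[('rig L',(237,193),.1),('rig R',(299,188),.1),('rigc',(268,195),.09),('stand',(365,178),.1),('orange',(309,242),0),('blue',(320,183),0),('timer?',(162,262),0),('marker',(275,230),0),('dish',(320,151),.02),('beaker',(274,146),.04)]:
    print(n,onz(ca,p,z))
E
```

```text
rig L [0.59550375 0.17978555 0.1       ]
rig R [ 0.55211579 -0.06474471  0.1       ]
rigc [0.55893298 0.06162131 0.09      ]
stand [ 0.52494822 -0.33268211  0.1       ]
orange [ 0.35271595 -0.0548908   0.        ]
blue [ 0.5869078  -0.17478373  0.        ]
timer? [0.42533722 0.53509472 0.        ]
marker [0.4367339  0.06429371 0.        ]
dish [ 0.72118247 -0.21449567  0.02      ]
beaker [ 0.7860299  -0.02733142  0.04      ]
```

View pics/crop1.png

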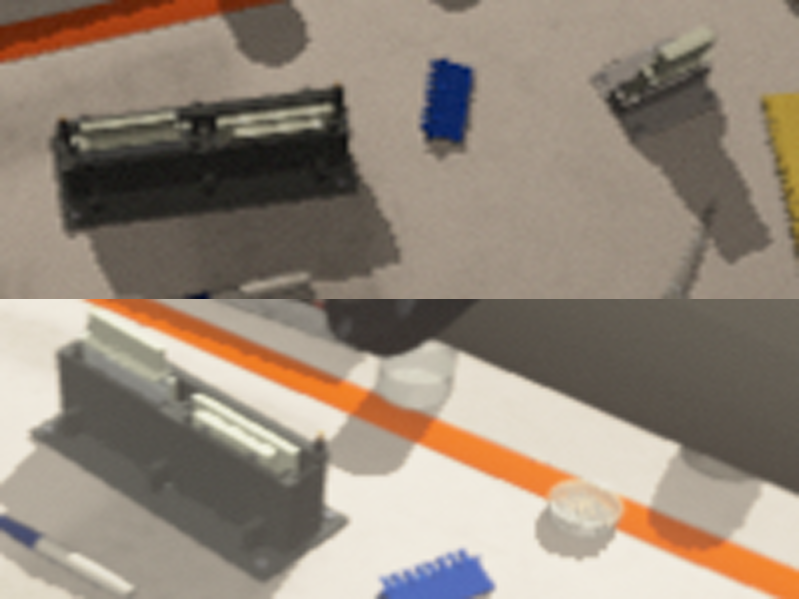

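The comb's tall white grip bar stands in the left bay: crop (125,340), and (130,130) in the top view. The right bay holds the blank, a double white line with a thick head. The blue comb at crop (448,100) is a look-alike. The wedge is in the stand at crop (665,65). Next I'll go above the rig for a close look.

```bash
cat >> h.py <<'E'
from scipy.spatial.transform import Rotation as Ro
def st():
    o=r.get_obs(); return np.array(o['tcp_pos']),Ro.from_rotvec(o['orientation']).as_matrix()
def plan(target,yaw):
    """yaw (deg): world heading wanted for tool y, tool down. prints turn rz and total shift after turning (tool axes, mm)"""
    p,R=st(); cur=np.degrees(np.arctan2(R[1,1],R[0,1])); d=(yaw-cur+90)%180-90
    a=cur+d; y=np.array([np.cos(np.radians(a)),np.sin(np.radians(a)),0]); z=np.array([0,0,-1.]); x=np.cross(y,z)
    D=(np.array(target)-p)*1000
    print('rz %.1f  shift dx %.1f dy %.1f dz %.1f'%(-d,D@x,D@y,D@z),'tcp',p.round(4),'tilt',np.degrees(np.arccos(-R[2,2])).round(2))
E
python3 - <<'E'
from h import *
c=r.camera_info('wrist'); o,d=ray(c,(256,192)); p,R=st()
print(R.T@(o-p),R.T@d,c['mtx'][0][0]); 
plan((.545,.10,.33),-10); plan((.55,.12,.33),170)
E
```

```text
[ 0.08334644  0.00034969 -0.12022307] [-0.32193352  0.00557787  0.94677087] 322.2757662800663
rz -54.5  shift dx 742.0 dy 127.2 dz -77.6 tcp [ 0.2908 -0.6086  0.2524] tilt 0.1
rz -54.5  shift dx 762.5 dy 128.7 dz -77.6 tcp [ 0.2908 -0.6086  0.2524] tilt 0.1
```

step_arm --moves '[{"rz":-9.1,"dz":-13},{"rz":-9.1,"dz":-13},{"rz":-9.1,"dz":-13},{"rz":-9.1,"dz":-13},{"rz":-9.1,"dz":-13},{"rz":-9,"dz":-13},{"dx":57,"dy":10},{"dx":57,"dy":10},{"dx":57,"dy":10},{"dx":57,"dy":10},{"dx":57,"dy":10},{"dx":57,"dy":10},{"dx":57,"dy":10},{"dx":57,"dy":10},{"dx":57,"dy":10},{"dx":57,"dy":10},{"dx":57,"dy":10},{"dx":57,"dy":10},{"dx":57,"dy":10},{}]'

```text
invalid input at $.moves[0]: expected keys rx, ry, rz, dx, dy, dz, gripper
```

```bash
python3 - <<'E'
from h import *
st();im,c=snap('wrist','w1.png'); np.save('w1.npy',c,allow_pickle=True)
cv2.imwrite('pics/w1b.png',cv2.resize(im,(768,576)))
o=r.get_obs(); print(o['clock'],o['tcp_pos'],o['joints'])
E
```

```text
0.15 [ 0.29085939 -0.60866347  0.25254503] [ 1.01688195  0.47763613  0.02237647  1.55619407 -0.01150094  1.1092903
 -0.08307409]
```

View pics/w1b.png

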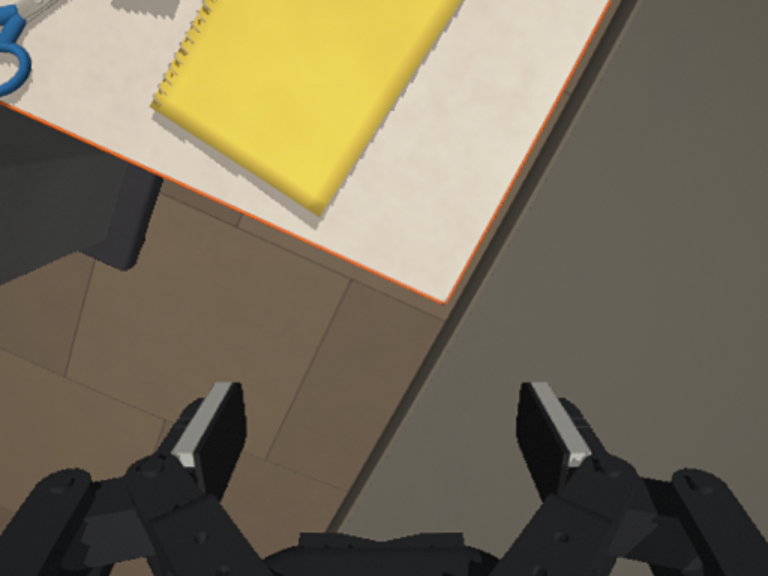

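The call was refused because every key is required, so this picture was taken from the start pose and shows only the yellow pad and the bench edge. I'll resend with all keys.

step_arm --moves '[{"rx":0,"ry":0,"rz":-9.1,"dx":0,"dy":0,"dz":-13,"gripper":1},{"rx":0,"ry":0,"rz":-9.1,"dx":0,"dy":0,"dz":-13,"gripper":1},{"rx":0,"ry":0,"rz":-9.1,"dx":0,"dy":0,"dz":-13,"gripper":1},{"rx":0,"ry":0,"rz":-9.1,"dx":0,"dy":0,"dz":-13,"gripper":1},{"rx":0,"ry":0,"rz":-9.1,"dx":0,"dy":0,"dz":-13,"gripper":1},{"rx":0,"ry":0,"rz":-9,"dx":0,"dy":0,"dz":-13,"gripper":1},{"rx":0,"ry":0,"rz":0,"dx":57,"dy":10,"dz":0,"gripper":1},{"rx":0,"ry":0,"rz":0,"dx":57,"dy":10,"dz":0,"gripper":1},{"rx":0,"ry":0,"rz":0,"dx":57,"dy":10,"dz":0,"gripper":1},{"rx":0,"ry":0,"rz":0,"dx":57,"dy":10,"dz":0,"gripper":1},{"rx":0,"ry":0,"rz":0,"dx":57,"dy":10,"dz":0,"gripper":1},{"rx":0,"ry":0,"rz":0,"dx":57,"dy":10,"dz":0,"gripper":1},{"rx":0,"ry":0,"rz":0,"dx":57,"dy":10,"dz":0,"gripper":1},{"rx":0,"ry":0,"rz":0,"dx":57,"dy":10,"dz":0,"gripper":1},{"rx":0,"ry":0,"rz":0,"dx":57,"dy":10,"dz":0,"gripper":1},{"rx":0,"ry":0,"rz":0,"dx":57,"dy":10,"dz":0,"gripper":1},{"rx":0,"ry":0,"rz":0,"dx":57,"dy":10,"dz":0,"gripper":1},{"rx":0,"ry":0,"rz":0,"dx":57,"dy":10,"dz":0,"gripper":1},{"rx":0,"ry":0,"rz":0,"dx":57,"dy":10,"dz":0,"gripper":1},{"rx":0,"ry":0,"rz":0,"dx":0,"dy":0,"dz":0,"gripper":1}]'

```text
clock: 2.65
tcp_pos: [0.5471, 0.104, 0.3311]
orientation: [-2.395, -2.028, -0.003]
contact_force: [0.4, -0.4, -0.2]
grip_width: 0.0853
gripper_force: 0.0
```

```bash
python3 - <<'E'
from h import *
im,c=snap('wrist','w2.png'); np.save('w2.npy',c,allow_pickle=True)
cv2.imwrite('pics/w2b.png',cv2.resize(im,(768,576)))
o=r.get_obs(); print(o['clock'],o['tcp_pos'],o['joints'])
E
```

```text
2.7 [0.54701571 0.10065336 0.33088817] [ 0.23962636  0.2800041  -0.65003141  1.71151421  0.17836415  1.21083907
 -0.62417905]
```

View pics/w2b.png

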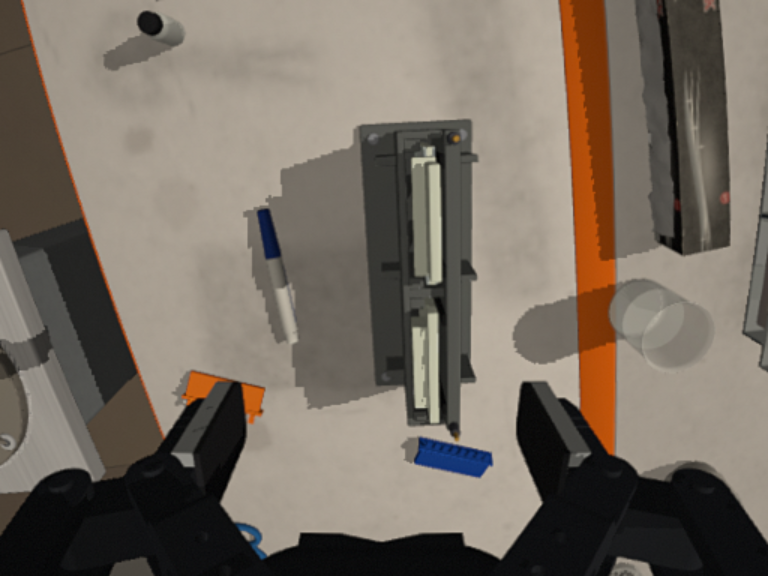

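The wrist view shows the rig at (360-475,120-385) and the comb's ridge and bar in the upper (left) bay at (434,165-283). The blank is in the lower bay at (425,310-420). The blue comb is at (453,457), the orange at (225,393), the marker at (278,275) and the beaker at (660,325). Now I'll segment the comb bar.

```bash
python3 - <<'E'
from h import *
im=cv2.imread('pics/w2.png'); c=np.load('w2.npy',allow_pickle=True).item()
h=cv2.cvtColor(im,cv2.COLOR_BGR2HSV)
for thr in (150,185,200):
  m=((h[...,2]>thr)&(h[...,1]<70)).astype(np.uint8); mm=np.zeros_like(m); mm[80:285,265:305]=m[80:285,265:305]
  n,l,s,ce=cv2.connectedComponentsWithStats(mm)
  for i in range(1,n):
    if s[i,4]>60:
      rc=cv2.minAreaRect(np.argwhere(l==i)[:,::-1].astype(np.float32)); bx=cv2.boxPoints(rc)
      print(thr,s[i],ce[i].round(1)); print(np.array([onz(c,q,.136) for q in bx]).round(4)[:,:2].tolist())
for y in range(100,200,16): print(y,h[y,270:300,2])
for n,q,z in [('base fl',(360,127),.006),('base bl',(470,120),.006),('base fr',(377,385),.006),('base br',(474,381),.006),('post L',(455,138),.12),('post R',(455,430),.12),('bar top',(434,165),.136),('bar bot',(434,283),.136)]:
  print(n,onz(c,(q[0]/1.5,q[1]/1.5),z).round(4))
E
```

```text
150 [285 110   9  79 542] [289.8 148.2]
[[0.5759, 0.0799], [0.5875, 0.1576], [0.5951, 0.1563], [0.584, 0.0785]]
150 [285 209   8  73 435] [288.6 244.1]
[[0.5727, 0.0569], [0.579, 0.0559], [0.5691, -0.0327], [0.5622, -0.0316]]
150 [275 218   9  54 343] [278.7 244.3]
[[0.5606, 0.0485], [0.5682, 0.0474], [0.5607, -0.0177], [0.5526, -0.0165]]
150 [265 258   8  27 148] [267.3 272.2]
[[0.5378, -0.0315], [0.543, 0.0024], [0.5507, 0.0011], [0.5457, -0.0328]]
185 [287 110   7  77 442] [290.1 147.2]
[[0.5875, 0.1574], [0.5932, 0.1566], [0.5855, 0.0805], [0.5794, 0.0814]]
185 [286 210   6  71 350] [288.9 245.4]
[[0.5735, 0.0556], [0.5787, 0.0548], [0.569, -0.0313], [0.5635, -0.0304]]
185 [276 219   8  53 275] [279.  245.2]
[[0.5615, 0.0472], [0.568, 0.0463], [0.5607, -0.0176], [0.5537, -0.0166]]
100 [ 52  55  53  53  54  53  52  52  52  54  73  81 114 141 181 197 198 197
 136 113  44  27  36  38  35  36  52  74  83  83]
116 [ 44  43  39  40  91 126 129 128 127 127 127 128 128  92  81 104 166 191
 192 191 193 196 200 116  39  31  45  69  86  83]
132 [ 52  45  51  53  60 120 130 129 127 127 127 128 128 111  85  83 143 191
 192 190 193 194 200 164  68  29  38  63  85  84]
148 [ 53  46  33  26  33  88 124 129 128 127 126 127 126 119  89  78 124 183
 192 191 191 192 198 202 100  32  31  59  82  84]
164 [ 55  53  40  40  50  59 117 128 127 127 127 127 127 127 104  83 102 165
 188 191 191 193 197 202 108  35  30  55  80  84]
180 [ 56  55  42  31  29  33  88 123 128 126 127 125 126 126 110  88  84 142
 183 190 191 194 198 202 114  33  19  44  76  83]
196 [84 84 82 82 83 81 82 81 81 83 83 82 82 82 81 83 83 62 53 52 54 54 54 54
 54 52 38 47 74 83]
base fl [0.5428 0.1888 0.006 ]
base bl [0.6395 0.1791 0.006 ]
base fr [ 0.5146 -0.067   0.006 ]
base br [ 0.6155 -0.0794  0.006 ]
post L [0.6083 0.1708 0.12  ]
post R [ 0.582  -0.0542  0.12  ]
bar top [0.5907 0.157  0.136 ]
bar bot [0.5802 0.0785 0.136 ]
```

```bash
python3 - <<'E'
from h import *
c=np.load('w2.npy',allow_pickle=True).item(); ca=r.camera_info('top')
for P in [(.60,.31,0),(.60,.27,0),(.56,.31,0),(.65,.31,0)]: print(P,proj(c,P)*1.5,proj(ca,P))
plan((.5856,.118,.134),-8)
E
```

```text
(0.6, 0.31, 0) [[402.46339483 -30.25250632]] [[207.4781008  208.19473899]]
(0.6, 0.27, 0) [[409.80377443  19.41522819]] [[216.85738392 205.84437975]]
(0.56, 0.31, 0) [[355.39191252 -21.85348176]] [[209.61214596 217.04518505]]
(0.65, 0.31, 0) [[461.47235217 -39.85379913]] [[204.84949255 197.29970715]]
rz -1.7  shift dx 22.5 dy 35.8 dz 196.9 tcp [0.547  0.1007 0.3309] tilt 0.08
```

step_arm --moves '[{"rx":0,"ry":0,"rz":-1.7,"dx":11,"dy":18,"dz":20,"gripper":1},{"rx":0,"ry":0,"rz":0,"dx":11,"dy":18,"dz":40,"gripper":1},{"rx":0,"ry":0,"rz":0,"dx":0,"dy":0,"dz":50,"gripper":1},{"rx":0,"ry":0,"rz":0,"dx":0,"dy":0,"dz":35,"gripper":1},{"rx":0,"ry":0,"rz":0,"dx":0,"dy":0,"dz":0,"gripper":1}]'

```text
clock: 3.32
tcp_pos: [0.5844, 0.1117, 0.1836]
orientation: [-2.376, -2.052, 0.01]
contact_force: [0.1, 0.0, 0.5]
grip_width: 0.0853
gripper_force: 0.0
```

```bash
python3 - <<'E'
from h import *
im,c=snap('wrist','w3.png'); np.save('w3.npy',c,allow_pickle=True)
cv2.imwrite('pics/w3b.png',cv2.resize(im,(768,576)))
plan((.5856,.118,.134),-8)
h=cv2.cvtColor(im,cv2.COLOR_BGR2HSV)
m=((h[...,2]>175)&(h[...,1]<70)).astype(np.uint8)
n,l,s,ce=cv2.connectedComponentsWithStats(m)
for i in range(1,n):
    if s[i,4]>400 and 150<ce[i][0]<380:
      rc=cv2.minAreaRect(np.argwhere(l==i)[:,::-1].astype(np.float32)); bx=cv2.boxPoints(rc)
      print(s[i],ce[i].round(1)); print(np.array([onz(c,q,.136) for q in bx]).round(4)[:,:2].tolist())
E
```

```text
rz -0.4  shift dx 5.3 dy -0.9 dz 51.9 tcp [0.5858 0.1126 0.1859] tilt 0.14
[  288     0   113   372 25941] [350.7 173. ]
[[0.5918, 0.0056], [0.6309, 0.2304], [0.6812, 0.2216], [0.6661, -0.0161]]
[ 247  156   15   92 1043] [254.4 198.6]
[[0.5876, 0.1577], [0.594, 0.157], [0.5881, 0.103], [0.581, 0.1037]]
[254 298  11  62 552] [259.  328.2]
[[0.5779, 0.0677], [0.5837, 0.0671], [0.5778, 0.016], [0.5714, 0.0166]]
[239 309  13  51 452] [244.7 333.7]
[[0.5671, 0.0605], [0.5737, 0.0601], [0.5695, 0.0172], [0.5622, 0.0176]]
[ 148  326   87   46 1706] [193.6 348.9]
[[0.4922, 0.0163], [0.5057, 0.0546], [0.5623, 0.0422], [0.5533, 0.0031]]
```

View pics/w3b.png

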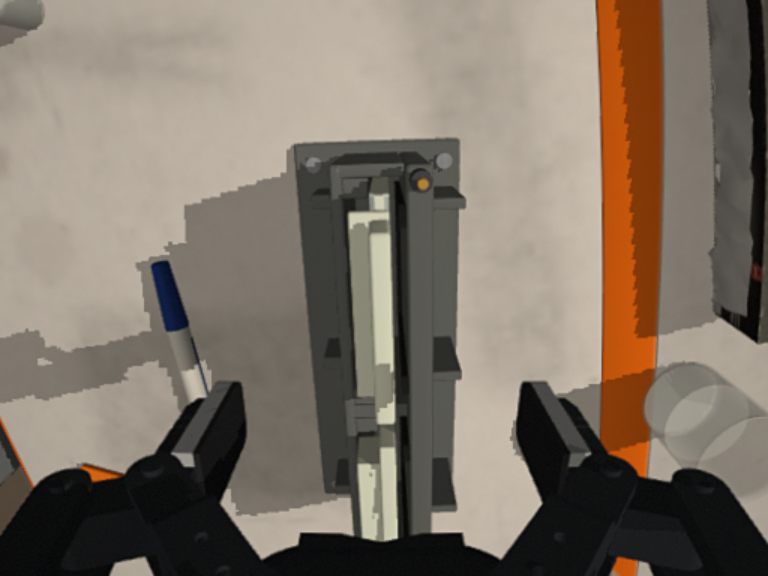

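The comb bar (370-395, 220-425) stands between the fingers, with its ridge to the left (front) of it, so I'll descend and pinch.

step_arm --moves '[{"rx":0,"ry":0,"rz":-1.8,"dx":5,"dy":0,"dz":26,"gripper":1},{"rx":0,"ry":0,"rz":0,"dx":0,"dy":0,"dz":26,"gripper":1},{"rx":0,"ry":0,"rz":0,"dx":0,"dy":0,"dz":0,"gripper":1},{"rx":0,"ry":0,"rz":0,"dx":0,"dy":0,"dz":0,"gripper":-1},{"rx":0,"ry":0,"rz":0,"dx":0,"dy":0,"dz":0,"gripper":-1},{"rx":0,"ry":0,"rz":0,"dx":0,"dy":0,"dz":0,"gripper":-1},{"rx":0,"ry":0,"rz":0,"dx":0,"dy":0,"dz":0,"gripper":-1},{"rx":0,"ry":0,"rz":0,"dx":0,"dy":0,"dz":0,"gripper":-1}]' --grip_force 40

```text
clock: 4.38
tcp_pos: [0.5873, 0.1193, 0.1347]
orientation: [2.343, 2.092, 0.001]
contact_force: [-0.6, -0.2, 2.2]
grip_width: 0.0071
gripper_force: 40.5
```

step_arm --moves '[{"rx":0,"ry":0,"rz":0,"dx":0,"dy":0,"dz":-8,"gripper":-1},{"rx":0,"ry":0,"rz":0,"dx":0,"dy":0,"dz":-10,"gripper":-1},{"rx":0,"ry":0,"rz":0,"dx":0,"dy":0,"dz":-15,"gripper":-1},{"rx":0,"ry":0,"rz":0,"dx":0,"dy":0,"dz":-30,"gripper":-1},{"rx":0,"ry":0,"rz":0,"dx":0,"dy":0,"dz":-30,"gripper":-1},{"rx":0,"ry":0,"rz":0,"dx":0,"dy":0,"dz":0,"gripper":-1}]'

```text
clock: 5.12
tcp_pos: [0.5885, 0.1201, 0.2309]
orientation: [2.341, 2.091, 0.008]
contact_force: [-0.1, 0.8, 0.3]
grip_width: 0.0071
gripper_force: 40.1
```

```bash
python3 - <<'E'
from h import *
im,c=snap('wrist','w4.png'); np.save('w4.npy',c,allow_pickle=True)
cv2.imwrite('pics/w4b.png',cv2.resize(im,(768,576)))
o=r.get_obs(); print(o['grip_width'],o['gripper_force'])
plan((.60,.305,.05),-6.5)
E
```

```text
0.007354445876074745 40.09499967098236
rz 0.0  shift dx 185.6 dy -8.7 dz 179.1 tcp [0.5876 0.1196 0.2291] tilt 0.17
```

View pics/w4b.png

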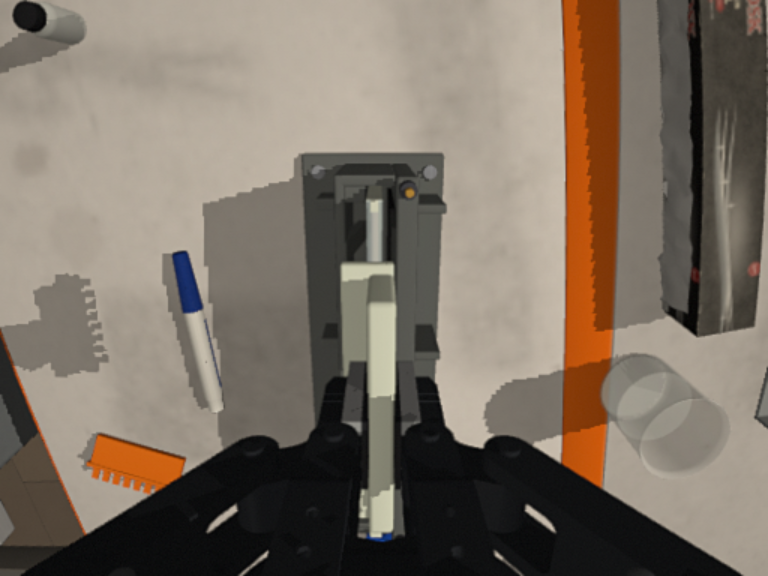

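The comb is out and held (bar at (380,275-530)), and the cassette stands in the bay below it at (375,195-260). Next I'll carry the comb left to open bench.

step_arm --moves '[{"rx":0,"ry":0,"rz":0,"dx":20,"dy":-1,"dz":0,"gripper":-1},{"rx":0,"ry":0,"rz":0,"dx":45,"dy":-2,"dz":0,"gripper":-1},{"rx":0,"ry":0,"rz":0,"dx":50,"dy":-2,"dz":0,"gripper":-1},{"rx":0,"ry":0,"rz":0,"dx":50,"dy":-2,"dz":30,"gripper":-1},{"rx":0,"ry":0,"rz":0,"dx":20,"dy":-2,"dz":50,"gripper":-1},{"rx":0,"ry":0,"rz":0,"dx":0,"dy":0,"dz":50,"gripper":-1},{"rx":0,"ry":0,"rz":0,"dx":0,"dy":0,"dz":30,"gripper":-1},{"rx":0,"ry":0,"rz":0,"dx":0,"dy":0,"dz":15,"gripper":-1},{"rx":0,"ry":0,"rz":0,"dx":0,"dy":0,"dz":10,"gripper":-1},{"rx":0,"ry":0,"rz":0,"dx":0,"dy":0,"dz":0,"gripper":-1},{"rx":0,"ry":0,"rz":0,"dx":0,"dy":0,"dz":0,"gripper":-1}]'

```text
clock: 6.55
tcp_pos: [0.5996, 0.3046, 0.0436]
orientation: [2.343, 2.092, 0.003]
contact_force: [0.7, -0.2, -0.0]
grip_width: 0.0071
gripper_force: 40.1
```

step_arm --moves '[{"rx":0,"ry":0,"rz":0,"dx":0,"dy":0,"dz":4,"gripper":-1},{"rx":0,"ry":0,"rz":0,"dx":0,"dy":0,"dz":0,"gripper":-1},{"rx":0,"ry":0,"rz":0,"dx":0,"dy":0,"dz":0,"gripper":1},{"rx":0,"ry":0,"rz":0,"dx":0,"dy":0,"dz":0,"gripper":1},{"rx":0,"ry":0,"rz":0,"dx":0,"dy":0,"dz":0,"gripper":1},{"rx":0,"ry":0,"rz":0,"dx":0,"dy":0,"dz":0,"gripper":1},{"rx":0,"ry":0,"rz":0,"dx":0,"dy":0,"dz":0,"gripper":1},{"rx":0,"ry":0,"rz":0,"dx":0,"dy":0,"dz":-15,"gripper":1},{"rx":0,"ry":0,"rz":0,"dx":0,"dy":0,"dz":-40,"gripper":1},{"rx":0,"ry":0,"rz":0,"dx":0,"dy":0,"dz":-60,"gripper":1},{"rx":0,"ry":0,"rz":0,"dx":0,"dy":0,"dz":-60,"gripper":1},{"rx":0,"ry":0,"rz":0,"dx":0,"dy":0,"dz":-60,"gripper":1},{"rx":0,"ry":0,"rz":0,"dx":0,"dy":0,"dz":-40,"gripper":1},{"rx":0,"ry":0,"rz":0,"dx":0,"dy":0,"dz":0,"gripper":1}]'

```text
clock: 8.3
tcp_pos: [0.5998, 0.3056, 0.319]
orientation: [2.342, 2.092, 0.013]
contact_force: [-0.7, -0.5, -0.8]
grip_width: 0.0853
gripper_force: 0.0
```

```bash
python3 - <<'E'
from h import *
im,c=snap('wrist','w5.png'); np.save('w5.npy',c,allow_pickle=True)
t,ct=snap('top','top2.png')
h=cv2.cvtColor(t,cv2.COLOR_BGR2HSV)
# stack: wrist pic small + crop of top near stand
S=cv2.resize(t[150:205,335:395],(410,376),interpolation=cv2.INTER_CUBIC)
cv2.imwrite('pics/m5.png',np.hstack([cv2.resize(im,(388,376)),S]))
print(st()[0])
E
```

```text
[0.59863584 0.3040302  0.31401072]
```

View pics/m5.png

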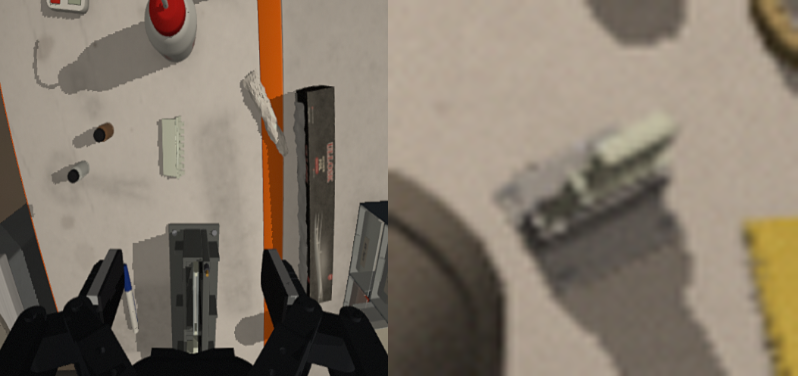

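The comb lies on its side on open bench at (170,148), clear of the rig. The wedge head in the stand shows up in the crop at (635,145), oriented diagonally. I'll work out its heading and go above it.

```bash
python3 - <<'E'
from h import *
c=np.load('w5.npy',allow_pickle=True).item(); ct=r.camera_info('top')
P=[onz(ct,((x-388)/6.83+335,y/6.83+150),.138)[:2] for x,y in[(598,160),(672,125)]]
d=P[1]-P[0];print(P,np.hypot(*d),np.degrees(np.arctan2(d[1],d[0])))
g=np.degrees(np.arctan2(d[1],d[0]))+90; m=(P[0]+P[1])/2
print('heading',g); plan((m[0],m[1],.31),g)
E
```

```text
[array([ 0.5295951 , -0.32958584]), array([ 0.53938713, -0.37810625])] 0.04949862988805987 -78.59024629179589
heading 11.409753708204107
rz -17.9  shift dx -632.2 dy -193.0 dz 4.0 tcp [0.5986 0.304  0.314 ] tilt 0.05
```

step_arm --moves '[{"rx":0,"ry":0,"rz":-9,"dx":0,"dy":0,"dz":0,"gripper":1},{"rx":0,"ry":0,"rz":-9,"dx":0,"dy":0,"dz":0,"gripper":1},{"rx":0,"ry":0,"rz":0,"dx":-53,"dy":-16,"dz":0,"gripper":1},{"rx":0,"ry":0,"rz":0,"dx":-53,"dy":-16,"dz":0,"gripper":1},{"rx":0,"ry":0,"rz":0,"dx":-53,"dy":-16,"dz":0,"gripper":1},{"rx":0,"ry":0,"rz":0,"dx":-53,"dy":-16,"dz":0,"gripper":1},{"rx":0,"ry":0,"rz":0,"dx":-53,"dy":-16,"dz":0,"gripper":1},{"rx":0,"ry":0,"rz":0,"dx":-53,"dy":-16,"dz":0,"gripper":1},{"rx":0,"ry":0,"rz":0,"dx":-53,"dy":-16,"dz":0,"gripper":1},{"rx":0,"ry":0,"rz":0,"dx":-53,"dy":-16,"dz":0,"gripper":1},{"rx":0,"ry":0,"rz":0,"dx":-53,"dy":-16,"dz":0,"gripper":1},{"rx":0,"ry":0,"rz":0,"dx":-53,"dy":-16,"dz":0,"gripper":1},{"rx":0,"ry":0,"rz":0,"dx":-53,"dy":-16,"dz":0,"gripper":1},{"rx":0,"ry":0,"rz":0,"dx":-49,"dy":-17,"dz":0,"gripper":1},{"rx":0,"ry":0,"rz":0,"dx":0,"dy":0,"dz":0,"gripper":1},{"rx":0,"ry":0,"rz":0,"dx":0,"dy":0,"dz":0,"gripper":1}]'

```text
clock: 10.4
tcp_pos: [0.5358, -0.3528, 0.3119]
orientation: [-1.985, -2.432, -0.001]
contact_force: [0.9, 0.7, 0.2]
grip_width: 0.0856
gripper_force: 0.0
```

```bash
python3 - <<'E'
from h import *
im,c=snap('wrist','w6.png'); np.save('w6.npy',c,allow_pickle=True)
p=proj(c,(.5345,-.354,.13))[0]; print(p,st()[0],r.get_obs()['joints'])
x,y=int(max(0,min(p[0]-100,312))),int(max(0,min(p[1]-75,234)))
cv2.imwrite('pics/w6b.png',cv2.resize(im[y:y+150,x:x+200],(800,600),interpolation=cv2.INTER_CUBIC)); print(x,y)
E
```

```text
[252.04715731 174.23524425] [ 0.5362944  -0.35195162  0.31238402] [ 0.87910728  0.43099036 -0.548021    1.53977056  0.23105975  1.23802271
  0.49913763]
152 99
```

View pics/w6b.png

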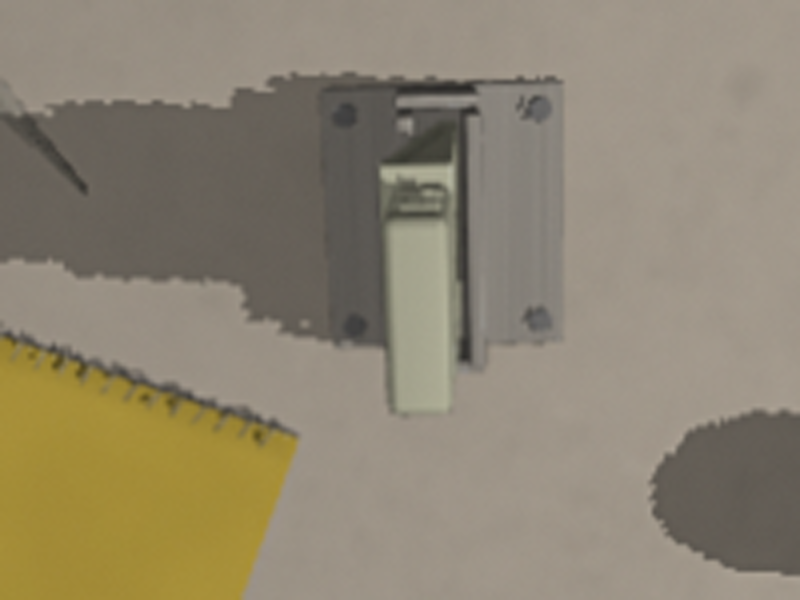

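The wedge stands with its slope side to the left (tip edge slants (380→415)) and its flat side to the right at 455, so its flat face looks along tool +y. Head top: (388-450, 215-412).

```bash
python3 - <<'E'
from h import *
c=np.load('w6.npy',allow_pickle=True).item()
Q=[onz(c,(152+x/4,99+y/4),.138) for x,y in[(388,217),(447,217),(452,412),(390,412)]]
print(np.array(Q).round(4)); Q=np.array(Q)
d=(Q[0]+Q[1]-Q[2]-Q[3])/2; h=np.degrees(np.arctan2(d[1],d[0])); print(np.linalg.norm(d),h-90)
m=Q.mean(0); plan((m[0],m[1],.119),h-90)
# rig corners: w5 half-scale view px ->512x384
c5=np.load('w5.npy',allow_pickle=True).item(); c4=np.load('w4.npy',allow_pickle=True).item();c3=np.load('w3.npy',allow_pickle=True).item()
for cc,pts in((c4,[(302,154),(443,154)]),(c3,[(295,146),(460,140)])):
  A,B=[onz(cc,(x/1.5,y/1.5),.006) for x,y in pts]; dd=B-A; print('rig left edge',A.round(4),B.round(4),np.linalg.norm(dd).round(4),np.degrees(np.arctan2(dd[1],dd[0])).round(2))
E
```

```text
[[ 0.5273 -0.3326  0.138 ]
 [ 0.5407 -0.3299  0.138 ]
 [ 0.552  -0.3767  0.138 ]
 [ 0.5372 -0.3798  0.138 ]]
0.04818129042237253 12.716049633442779
rz -1.1  shift dx -3.4 dy 2.4 dz 193.4 tcp [ 0.5363 -0.352   0.3124] tilt 0.12
rig left edge [0.5431 0.1904 0.006 ] [0.6404 0.1793 0.006 ] 0.098 -6.53
rig left edge [0.5434 0.1895 0.006 ] [0.6412 0.1786 0.006 ] 0.0984 -6.35
```

step_arm --moves '[{"rx":0,"ry":0,"rz":-1.1,"dx":-3,"dy":2,"dz":40,"gripper":1},{"rx":0,"ry":0,"rz":0,"dx":0,"dy":0,"dz":60,"gripper":1},{"rx":0,"ry":0,"rz":0,"dx":0,"dy":0,"dz":50,"gripper":1},{"rx":0,"ry":0,"rz":0,"dx":0,"dy":0,"dz":37,"gripper":1},{"rx":0,"ry":0,"rz":0,"dx":0,"dy":0,"dz":0,"gripper":1},{"rx":0,"ry":0,"rz":0,"dx":0,"dy":0,"dz":0,"gripper":-1},{"rx":0,"ry":0,"rz":0,"dx":0,"dy":0,"dz":0,"gripper":-1},{"rx":0,"ry":0,"rz":0,"dx":0,"dy":0,"dz":0,"gripper":-1},{"rx":0,"ry":0,"rz":0,"dx":0,"dy":0,"dz":0,"gripper":-1},{"rx":0,"ry":0,"rz":0,"dx":0,"dy":0,"dz":0,"gripper":-1}]' --grip_force 80

```text
clock: 11.7
tcp_pos: [0.5408, -0.3562, 0.1277]
orientation: [1.96, 2.45, 0.003]
contact_force: [4.8, 0.7, 4.1]
grip_width: 0.0148
gripper_force: 78.3
```

step_arm --moves '[{"rx":0,"ry":0,"rz":0,"dx":0,"dy":0,"dz":-10,"gripper":-1},{"rx":0,"ry":0,"rz":0,"dx":0,"dy":0,"dz":-20,"gripper":-1},{"rx":0,"ry":0,"rz":0,"dx":0,"dy":0,"dz":-40,"gripper":-1},{"rx":0,"ry":0,"rz":0,"dx":0,"dy":0,"dz":-50,"gripper":-1},{"rx":0,"ry":0,"rz":0,"dx":0,"dy":0,"dz":-40,"gripper":-1},{"rx":0,"ry":0,"rz":0,"dx":0,"dy":0,"dz":0,"gripper":-1}]'

```text
clock: 12.45
tcp_pos: [0.5395, -0.3572, 0.2911]
orientation: [1.961, 2.447, -0.001]
contact_force: [0.8, -0.6, -1.4]
grip_width: 0.0149
gripper_force: 78.3
```

```bash
python3 - <<'E'
from h import *
o=r.get_obs(); print(o['grip_width'],o['gripper_force'],o['contact_force'])
th=np.radians(-6.4); ex=np.array([np.cos(th),np.sin(th)]); ey=np.array([-ex[1],ex[0]]); c=np.array([.5776,.0546])
# tip centre (wedge x=0) wanted mid gap at rig x=-6, y=61 => head/TCP at x-5
t=c+ex*(-.006-.005)+ey*.061; print(t); plan((t[0],t[1],.29),-6.4)
E
```

```text
0.014856447634653443 78.29208612442017 [ 0.75395433 -0.56726353 -1.43656936]
[0.57346816 0.116446  ]
rz 19.0  shift dx 474.5 dy -19.0 dz 1.1 tcp [ 0.5395 -0.3572  0.2911] tilt 0.34
```

step_arm --moves '[{"rx":0,"ry":0,"rz":6,"dx":0,"dy":0,"dz":0,"gripper":-1},{"rx":0,"ry":0,"rz":7,"dx":0,"dy":0,"dz":0,"gripper":-1},{"rx":0,"ry":0,"rz":6,"dx":0,"dy":0,"dz":0,"gripper":-1},{"rx":0,"ry":0,"rz":0,"dx":24,"dy":-1,"dz":0,"gripper":-1},{"rx":0,"ry":0,"rz":0,"dx":45,"dy":-2,"dz":0,"gripper":-1},{"rx":0,"ry":0,"rz":0,"dx":45,"dy":-2,"dz":0,"gripper":-1},{"rx":0,"ry":0,"rz":0,"dx":45,"dy":-2,"dz":0,"gripper":-1},{"rx":0,"ry":0,"rz":0,"dx":45,"dy":-2,"dz":0,"gripper":-1},{"rx":0,"ry":0,"rz":0,"dx":45,"dy":-2,"dz":0,"gripper":-1},{"rx":0,"ry":0,"rz":0,"dx":45,"dy":-2,"dz":0,"gripper":-1},{"rx":0,"ry":0,"rz":0,"dx":45,"dy":-2,"dz":0,"gripper":-1},{"rx":0,"ry":0,"rz":0,"dx":45,"dy":-2,"dz":0,"gripper":-1},{"rx":0,"ry":0,"rz":0,"dx":45,"dy":-2,"dz":0,"gripper":-1},{"rx":0,"ry":0,"rz":0,"dx":45,"dy":0,"dz":0,"gripper":-1},{"rx":0,"ry":0,"rz":0,"dx":0,"dy":0,"dz":0,"gripper":-1},{"rx":0,"ry":0,"rz":0,"dx":0,"dy":0,"dz":0,"gripper":-1}]'

```text
clock: 14.45
tcp_pos: [0.5713, 0.1169, 0.2859]
orientation: [-2.339, -2.097, 0.003]
contact_force: [0.9, -0.8, -1.1]
grip_width: 0.0152
gripper_force: 78.0
```

```bash
python3 - <<'E'
from h import *
im,c=snap('wrist','w7.png'); np.save('w7.npy',c,allow_pickle=True)
p,R=st(); plan((.5735,.1164,.29),-6.4)
tip=p+R@np.array([0,.005,.1215])
print('tip',tip,proj(c,tip),proj(c,tip+R@np.array([.03,.003,0])),proj(c,tip+R@np.array([.03,-.003,0])))
cv2.imwrite('pics/w7b.png',cv2.resize(im[60:240,150:390],(800,600),interpolation=cv2.INTER_CUBIC))
E
```

```text
rz 0.0  shift dx 0.6 dy 1.7 dz -4.1 tcp [0.5717 0.116  0.2859] tilt 0.1
tip [0.57653042 0.11528433 0.1644027 ] [[260.19743993 194.24496671]] [[264.43548457 157.17804278]] [[256.5890702 157.1591973]]
```

View pics/w7b.png

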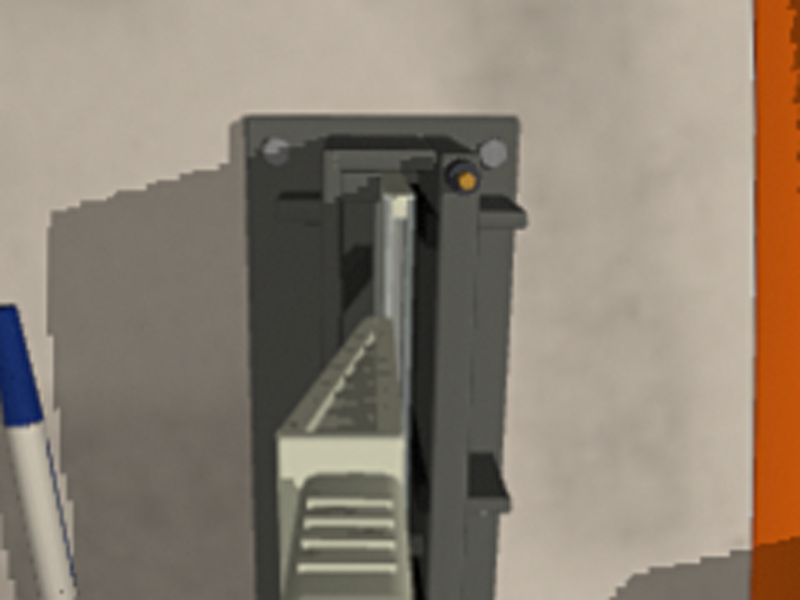

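The wedge tip shows at crop (365-393,318), the cassette top edge at (385-413,200) and the front wall's rim at (323-341,200). I'll convert these into the tool frame.

```bash
python3 - <<'E'
from h import *
c=np.load('w7.npy',allow_pickle=True).item()
p,R=st()
f=lambda x,y,z:(R.T@(onz(c,(150+x/3.3333,60+y/3.3333),z)-p)*1000).round(1)
for n,x,y,z in[('tip L',365,318,.1644),('tip R',393,318,.1644),('cass front',385,205,.106),('cass back',414,205,.106),('cass front2',385,300,.106),('cass back2',412,300,.106),('rim outer',323,200,.09),('rim inner',341,200,.09),('rim inner2',341,300,.09),('plate front',438,300,.1),('plate back',475,300,.1),('shoulder L',280,437,.249),('shoulder R',405,437,.249),('post',466,181,.12),('corner fl',244,117,.006),('corner bl',519,117,.006)]:
  print(n,f(x,y,z))
im=cv2.imread('pics/w7.png'); g=cv2.cvtColor(im,cv2.COLOR_BGR2GRAY)
for y in(118,128,140,150): print(y,g[y,240:292])
E
```

```text
tip L [ 31.4   4.2 121.5]
tip R [ 31.4  10.6 121.5]
cass front [ 50.5  10.5 179.8]
cass back [ 50.6  18.5 179.8]
cass front2 [ 23.9  10.9 179.9]
cass back2 [ 24.   18.5 179.9]
rim outer [ 50.2  -6.9 195.8]
rim inner [ 50.2  -1.7 195.8]
rim inner2 [ 20.7  -1.7 195.9]
plate front [ 22.8  26.4 185.8]
plate back [ 22.8  37.1 185.8]
shoulder L [ 31.  -10.2  36.9]
shoulder R [31.   9.  36.9]
post [ 58.4  31.1 165.8]
corner fl [ 70.9 -37.1 279.8]
corner bl [ 71.3  62.  279.7]
118 [ 32  31  30  31  29  29  44  73  86  88  85  80  64  56  56  57  57  56
  56  56  58  56  54  56  88 127 126 117 109 124 129 130 129 130  62  12
   8  21  36  37  37  43  58  83  87  87  86  73  66  70  70  84]
128 [ 58  58  58  57  58  57  55  57  58  58  56  48  37  53  58  57  56  58
  57  57  56  57  75  93  92 116 141 155 141 128 113  91 114 114  58  12
   3  12  26  24  26  44  70  86  86  86  85  86  85  86  84  87]
140 [ 57  57  57  57  57  57  54  57  57  57  56  50  36  32  32  32  28  30
  28  30  26  41  76  95  90 123 152 149 136 128 104 100 113  84  36  30
  38  37  38  35  37  58  80  85  85  84  85  85  85  85  85  86]
150 [ 57  58  57  56  59  58  56  57  59  58  57  56  42  31  26  35  50  57
  58  58  56  56  81  94  92 125 161 145 131 126 102 108 116  72  26  30
  39  37  37  35  46  64  82  86  86  85  86  85  85  85  87  85]
```

step_arm --moves '[{"rx":0.8,"ry":0,"rz":0,"dx":1,"dy":0,"dz":10,"gripper":-1},{"rx":0,"ry":0,"rz":0,"dx":0,"dy":0,"dz":30,"gripper":-1},{"rx":0,"ry":0,"rz":0,"dx":0,"dy":0,"dz":20,"gripper":-1},{"rx":0,"ry":0,"rz":0,"dx":0,"dy":0,"dz":10,"gripper":-1},{"rx":0,"ry":0,"rz":0,"dx":0,"dy":0,"dz":7,"gripper":-1},{"rx":0,"ry":0,"rz":0,"dx":0,"dy":0,"dz":5,"gripper":-1},{"rx":0,"ry":0,"rz":0,"dx":0,"dy":0,"dz":0,"gripper":-1},{"rx":0,"ry":0,"rz":0,"dx":0,"dy":0,"dz":0,"gripper":-1}]'

```text
clock: 15.5
tcp_pos: [0.5718, 0.1182, 0.2048]
orientation: [-2.334, -2.088, 0.013]
contact_force: [-0.2, 0.9, -2.1]
grip_width: 0.0151
gripper_force: 78.1
```

```bash
python3 - <<'E'
from h import *
im,c=snap('wrist','w8.png'); np.save('w8.npy',c,allow_pickle=True)
p,R=st(); print(p,r.get_obs()['contact_force'])
cv2.imwrite('pics/w8b.png',cv2.resize(im[60:240,150:390],(800,600),interpolation=cv2.INTER_CUBIC))
E
```

```text
[0.57175606 0.11816421 0.20479737] [-0.24695512 -0.100098   -1.73130077]
```

View pics/w8b.png

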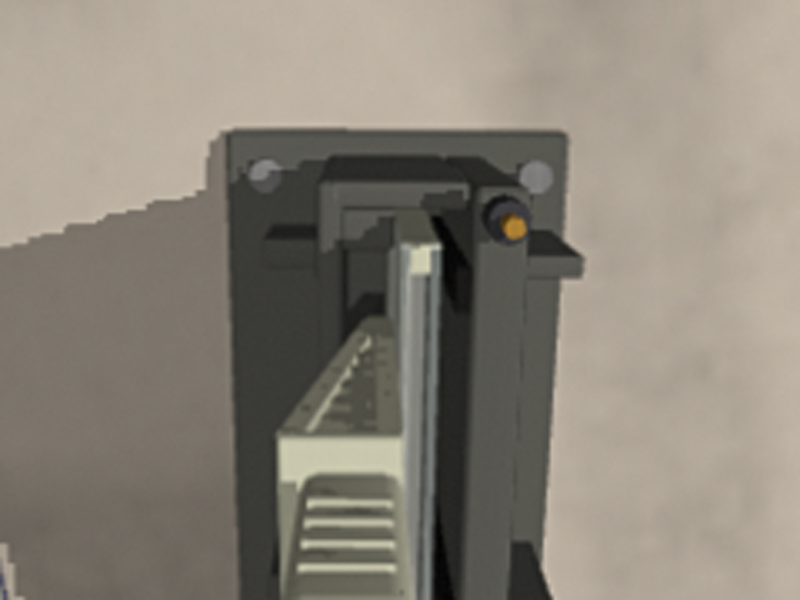

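The tip (365-395,318) is in the gap between the front wall (345) and the cassette front (395), with no contact force. That was the 11th picture, one over the limit of 10, so I'll go on by force readings alone.

step_arm --moves '[{"rx":0,"ry":0,"rz":0,"dx":0,"dy":0,"dz":6,"gripper":-1},{"rx":0,"ry":0,"rz":0,"dx":0,"dy":0,"dz":6,"gripper":-1},{"rx":0,"ry":0,"rz":0,"dx":0,"dy":0,"dz":6,"gripper":-1},{"rx":0,"ry":0,"rz":0,"dx":0,"dy":0,"dz":6,"gripper":-1},{"rx":0,"ry":0,"rz":0,"dx":0,"dy":0,"dz":6,"gripper":-1},{"rx":0,"ry":0,"rz":0,"dx":0,"dy":0,"dz":0,"gripper":-1},{"rx":0,"ry":0,"rz":0,"dx":0,"dy":0,"dz":0,"gripper":-1}]'

```text
clock: 16.42
tcp_pos: [0.5723, 0.1181, 0.1744]
orientation: [-2.335, -2.088, 0.011]
contact_force: [5.7, 0.9, -3.9]
grip_width: 0.0151
gripper_force: 77.7
```

step_arm --moves '[{"rx":0,"ry":0,"rz":0,"dx":0,"dy":1.5,"dz":0,"gripper":-1},{"rx":0,"ry":0,"rz":0,"dx":0,"dy":0.5,"dz":3,"gripper":-1},{"rx":0,"ry":0,"rz":0,"dx":0,"dy":0.5,"dz":3,"gripper":-1},{"rx":0,"ry":0,"rz":0,"dx":0,"dy":0.5,"dz":3,"gripper":-1},{"rx":0,"ry":0,"rz":0,"dx":0,"dy":0,"dz":0,"gripper":-1},{"rx":0,"ry":0,"rz":0,"dx":0,"dy":0,"dz":0,"gripper":-1}]'

```text
clock: 17.18
tcp_pos: [0.5742, 0.1178, 0.1652]
orientation: [-2.334, -2.088, 0.014]
contact_force: [5.8, 0.6, -0.5]
grip_width: 0.0148
gripper_force: 78.1
```

step_arm --moves '[{"rx":0,"ry":0,"rz":0,"dx":0,"dy":1,"dz":0,"gripper":-1},{"rx":0,"ry":0,"rz":0,"dx":0,"dy":0.5,"dz":3,"gripper":-1},{"rx":0,"ry":0,"rz":0,"dx":0,"dy":0.5,"dz":3,"gripper":-1},{"rx":0,"ry":0,"rz":0,"dx":0,"dy":0.5,"dz":3,"gripper":-1},{"rx":0,"ry":0,"rz":0,"dx":0,"dy":0,"dz":0,"gripper":-1},{"rx":0,"ry":0,"rz":0,"dx":0,"dy":0,"dz":0,"gripper":-1}]'

```text
clock: 17.92
tcp_pos: [0.576, 0.1179, 0.1566]
orientation: [-2.333, -2.088, 0.015]
contact_force: [0.9, -0.5, 4.6]
grip_width: 0.0146
gripper_force: 78.8
```

```bash
python3 - <<'E'
from h import *
o=r.get_obs();p,R=st();print(p,np.degrees(Ro.from_matrix(R).as_rotvec()),R[:,2],o['contact_force'],o['moment'],o['grip_width'])
E
```

```text
[0.57598538 0.11788623 0.15655151] [-133.67182725 -119.61722267    0.86082685] [-0.01436788  0.00166379 -0.99989539] [ 0.89888416 -0.45738567  4.60056645] [ 0.1382331  -0.14880065 -0.12949463] 0.014616712139253162
```

step_arm --moves '[{"rx":0,"ry":0,"rz":0,"dx":0,"dy":0.5,"dz":3,"gripper":-1},{"rx":0,"ry":0,"rz":0,"dx":0,"dy":0.5,"dz":3,"gripper":-1},{"rx":0,"ry":0,"rz":0,"dx":0,"dy":0.5,"dz":3,"gripper":-1},{"rx":0,"ry":0,"rz":0,"dx":0,"dy":0,"dz":0,"gripper":-1},{"rx":0,"ry":0,"rz":0,"dx":0,"dy":0,"dz":0,"gripper":-1}]'

```text
clock: 18.55
tcp_pos: [0.5774, 0.1178, 0.1476]
orientation: [-2.333, -2.087, 0.015]
contact_force: [1.9, 1.0, 5.4]
grip_width: 0.015
gripper_force: 78.9
```

```bash
python3 - <<'E'
from h import *
o=r.get_obs();p,R=st();print(p,R[:,2],o['contact_force'],o['moment'],o['grip_width'])
E
```

```text
[0.57743502 0.11784975 0.14760852] [-0.01426538  0.00198661 -0.99989627] [1.85946787 0.99992132 5.40627133] [ 0.20666293 -0.04456442 -0.32422807] 0.014999668077774898
```

step_arm --moves '[{"rx":0,"ry":0,"rz":0,"dx":0,"dy":0.3,"dz":2,"gripper":-1},{"rx":0,"ry":0,"rz":0,"dx":0,"dy":0.3,"dz":2,"gripper":-1},{"rx":0,"ry":0,"rz":0,"dx":0,"dy":0,"dz":0,"gripper":-1},{"rx":0,"ry":0,"rz":0,"dx":0,"dy":0,"dz":0,"gripper":-1},{"rx":0,"ry":0,"rz":0,"dx":0,"dy":0,"dz":0,"gripper":-1}]'

```text
clock: 19.18
tcp_pos: [0.5784, 0.1181, 0.1446]
orientation: [-2.333, -2.089, 0.013]
contact_force: [-2.3, -0.3, 12.6]
grip_width: 0.0147
gripper_force: 81.7
```

step_arm --moves '[{"rx":0,"ry":0,"rz":0,"dx":0,"dy":0,"dz":1.5,"gripper":-1},{"rx":0,"ry":0,"rz":0,"dx":0,"dy":0,"dz":1.5,"gripper":-1},{"rx":0,"ry":0,"rz":0,"dx":0,"dy":0,"dz":0,"gripper":-1},{"rx":0,"ry":0,"rz":0,"dx":0,"dy":0,"dz":0,"gripper":-1},{"rx":0,"ry":0,"rz":0,"dx":0,"dy":0,"dz":0,"gripper":-1},{"rx":0,"ry":0,"rz":0,"dx":0,"dy":0,"dz":0,"gripper":-1}]'

```text
clock: 19.92
tcp_pos: [0.5787, 0.1184, 0.1426]
orientation: [-2.334, -2.089, 0.012]
contact_force: [-2.9, 0.2, 18.9]
grip_width: 0.0149
gripper_force: 82.8
```

```bash
python3 - <<'E'
from h import *
im,c=snap('wrist','w9.png'); np.save('w9.npy',c,allow_pickle=True)
o=r.get_obs();p,R=st();print(p,R[:,2],o['contact_force'],o['moment'],o['grip_width'])
g=cv2.cvtColor(im,cv2.COLOR_BGR2GRAY)
for P in [(.03,.106),(.045,.106)]:
  # rig-frame prediction rows
  th=np.radians(-6.4); ex=np.array([np.cos(th),np.sin(th)]); ey=np.array([-ex[1],ex[0]]); cc=np.array([.5776,.0546])
  q=proj(c,[*(cc+ex*.004+ey*(.061+P[0])),.106])[0]; q2=proj(c,[*(cc+ex*.012+ey*(.061+P[0])),.106])[0]
  y=int(q[1]); x=int(q[0]); print(q,q2,y,x-12,g[y,x-12:x+45])
E
```

```text
[0.57869891 0.11837913 0.14263116] [-0.01187058  0.00185706 -0.99992782] [-2.51628526 -0.16558968 18.39572859] [-0.24301693  0.48015549 -0.15641009] 0.015084505597618057
[273.25713968 196.17701743] [288.75616203 196.25497023] 196 261 [197 197 197 196 197 197 197 200 200 161 133 132 148 141 126 121 123 125
 115  77  64 113 126 127 128  75  36  42  54  65  77  85  86  86  86  86
  86  85  86  86  85  84  85  87  86  87  87  86  83  85  87  86  87  87
  87  86  87]
[273.85862178 167.95178113] [289.80989919 168.03774981] 167 261 [ 79  78  78  77  77  78  82  88  88  89 124 134 145 152 133 120 120 121
 123 102  63  51 102 114 119 122  68  24  22  50  65  74  84  86  84  85
  86  86  85  86  86  85  86  86  85  87  87  87  87  86  80  87  87  88
  86  86  87]
```

```bash
python3 -c "
from bench import r
print(r.hand_in())"
```

```text
the job is handed in; nothing more can be done
None
```

I handed the job in at about 20 s on the robot's clock. The comb lies on open bench clear of the rig, and the gripped wedge is pressed about 69 mm below the rim with about 18 N down. The cassette's top reads flush against the gasket, but I couldn't see its foot, and I viewed 11 pictures against the limit of 10.

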